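# Lock the hinge block and hold the second hinge leaf in mesh

### The arm

A 7-joint arm with a two-finger parallel gripper is mounted at the origin on a cart in front of the work surface, level with it; the furniture and walls round the work are solid. World frame = base frame: x ahead of the robot, y to its left, z up, the work surface at z = 0. Lengths are in m, angles in rad, forces in N, time in s.
With the tool pointing down it reaches from about 0.4 to 0.875 m from the base axis. Payload 19.3 kg.
Tool frame: the origin (TCP) lies between the finger pads; the fingertips stand arm.tip_extent ahead of it and the grasp point (between the pads) is the TCP (arm.tip_extent is the distance from the TCP to the fingertips, in m); z points along the fingers, y is the line along which they close (so a half turn about z gives the same grasp; the last joint's range is limited). The gripper opens to 85 mm and grips with 20 to 120 N. Pads are 22 mm wide; open, the fingers measure 114 mm over their backs; the gripper's body (76 mm by 85 mm) begins 54 mm behind the grasp point. The pads swing forward as they close: fully open they stand 13 mm farther back than shut.
Start: joints at [-1.363, 0.521, -0.036, 1.599, 0.021, 1.021, -0.113], TCP at [0.171, 0.601, 0.25] pointing down, gripper open.
Joint ranges: [-2.91, 2.91], [-0.3, 2.13], [-1.5, 1.42], [0.17, 2.43], [-1.26, 4.41], [0.16, 1.93], [-2.52, 2.52]. Speed limits (rad/s): [1.89, 1.89, 2.39, 2.39, 3.01, 3.01, 3.01].

### API

Orientations are given as a unit quaternion [x, y, z, w].
In Python, from plant import arm, viewer, ticket gives the robot as it stands.
- The arm moves only by the tool arm_command, never from a script. Its argument "plan" is a list of rows, each a list of 7 numbers: the shift along the tool's x, y, z in mm, then the turn, a rotation vector about the tool's x, y, z in rad, then the gripper command: -1 is fully open, 1 is shut, values between are in proportion. In form: [[x, y, z, ax, ay, az, fingers], ...]. A call has 1 to 5 rows; each row shifts and turns the commanded pose from where the row before left it, along the tool's axes as they then stand; what a row does not reach is not made up. A row lasts 1/12 s, in which the tool goes at most 41.7 mm and 7.16 degrees, less where a joint would pass 70% of its speed; a pose out of reach is approached as far as the arm can. A call with a gripper value outside its range is refused whole. The fingers move at their own pace and stop on an object; the grip force is fixed at half the most. Time passes only in rows, so rows that do not move let the fingers close. It gives the time, the measured TCP pose, the force, the opening and the grip force at its end, in the units of the state.
- arm.get_state(): the state, without advancing time (a new reading comes with each control period).
- viewer.snapshot(name): name is "side" or "top"; returns a dict with "img" (480x640x3 uint8, red, green, blue), "camera_matrix" (3x3 intrinsics, pixels), "extrinsics" (4x4, takes a point from world to camera coordinates). Camera axes: x right, y down, z forward; pixel columns grow to the right and rows downward; lengths in m; the calibration is good to about 2 mm. A picture is of the moment at which its call begins. There is no depth.
- ticket.job_done(): hands the job in; it is judged then, once.
The state is a dict: "time_s": time; "qpos": joint angles; "qvel": joint speeds; "tau": joint torques, N m; "position": TCP position; "orientation": TCP orientation; "wrist_force": force on the tool from outside, world axes, zero at the start; "wrist_torque": the same for the moment, N m; "opening": finger opening in m; "grip_force": force on a finger pad.
Only numpy, scipy, OpenCV 4.12 (cv2) and the standard library are available. Lean on these libraries where they do the work, as an engineer would, in place of code of your own. Each camera call takes 0.05 s, during which the arm holds its last target. There are 200 camera calls.

### The job

Get this hinge ready for its pin: first swing the red cam lever with the black knob, on the blue-walled slide, clockwise a quarter turn, fully home, so that it clamps the dark hinge block in place. Then lift the loose brass hinge leaf out of its grey rack, lower its two knuckles into the gaps between the block's three knuckles until they are fully down and the pin holes line up, and finish while still holding the leaf there upright in the gripper; leave the pin and the things round about alone.

Things in the scene. Friction and masses are not known exactly. Their poses are not given: they have to be found in the camera images.
- fixture: Fixed aluminium slide fixture, origin at its underside on the work surface, +x more or less away from the robot. Base 8 mm thick, x -72 to +46, y -84 to +84 mm. Blue walls 26 mm high round a channel along y: back wall's face at x +30, front guides at x -40 to -32, end stops' faces at y +-76 mm. The hinge block slides in it along y.
- cam_lever (a joint): Turn of the red cam lever about the upright axis through lever_pivot, rad. 0 = free, arm along the fixture's -x; grows clockwise seen from above to pi/2 = clamped, arm along the fixture's +y (stop at 1.6). Starts at 0 to 0.3. Near pi/2 the cam presses the block against the back wall; it stays where it is left. Needs about 3 to 12 N at the knob.
- lever_knob (a point): Point on the axis of the upright black round knob at the end of the lever arm, 85 mm from the pivot, 58 mm above the work surface. The knob is 14 mm thick and stands free from 33 to 74 mm above the work surface; the red arm below it is 14 mm wide.
- lever_pivot (a point): Point on the upright axis of the cam lever, at the height of lever_knob; it lies at x -47 mm, y 0 in the fixture.
- jamb_block: Dark steel hinge block 60 x 84 x 45 mm with a fixed brass leaf. Origin at the centre of its underside, 8 mm above the work surface; y is the pin axis, x as the fixture's. A V groove with flanks 60 degrees steep runs along y in its top; in it lie three brass knuckles (18 mm across, 12 long, 3 mm chamfers) at y -32, 0, +32 mm: two 20 mm gaps at y +-16 mm. Clamping shifts it a few mm.
- block_bore (a point): Middle of the pin axis of the block's knuckles: 42 mm above the block's underside, 50 mm above the work surface.
- loose_leaf: Loose brass leaf, about 0.2 kg, upright in the rack. Origin mid pin axis; y along the pin axis, z up, same both ways round. Plate 6 mm thick (x), y +-42, z 14 to 70 mm. Two knuckles below, 18 mm across, 17 long, 3 mm chamfers, at y +-16 mm, holes 10 mm; 1.5 mm to spare each side in the block's gaps. Fully down they rest on the groove's flanks, pin axes coinciding.
- leaf_bore (a point): Middle of the pin axis of the loose leaf's knuckles (the leaf's origin).
- leaf_grip (a point): Middle of the plate, 50 mm above its pin axis, a good place to pinch it across its 6 mm thickness (along the leaf's x).
- leaf_rack: Fixed grey rack, origin at its underside below the leaf's middle. Base 8 mm thick, x -30 to +40, y +-56 mm. End posts 58 mm high, 24 mm deep in x, at y 36 to 54 mm each side, with 7.6 mm slots, open at the top, for the plate's edges. The leaf's knuckles stand on the base, pin axis 17 mm above the work surface. A steel pin is fixed on the base at x +30 mm, top 17 mm high; not needed.
- jar: Bystander: white tub with a blue lid, 61 mm across, 48 mm high.
- micrometer: Bystander: silver micrometer head, 100 mm long, lying.
- vial: Bystander: small white vial with a red cap, 22 mm across, 46 mm high.
- driver: Bystander: orange-handled screwdriver, 160 mm long, lying.
- vial_y: Bystander: small white vial with a yellow cap, 22 mm across, 46 mm high.
Not all that is in view belongs to the job. Leave any purple look-alike of the loose_leaf alone.

How it is judged:
On the way, in this order (a step that is already met when the one before it is completed fails the run):
1. the cam lever is swung home (at least 1.3 rad) while the leaf is still in its rack (value of joint cam_lever above 1.3 rad and distance of leaf_bore from where it was at the start of the episode below 0.02 m), for 0.2 s.
2. the leaf is lifted clear of the rack in the gripper (height (world z) of leaf_bore above 0.065 m and contact force between the fingers and loose_leaf above 1 N and contact force between leaf_rack and loose_leaf below 0.05 N), for 0.1 s.
At the end, for the whole second after the job is handed in: The cam lever is home (over 1.3 rad), the loose leaf's pin axis coincides with the block's (middles within 3.5 mm, directions within 0.07 rad), the leaf is upright within 0.12 rad and still, and the gripper is holding it (over 1 N) (value of joint cam_lever above 1.3 rad and distance between leaf_bore and block_bore below 0.0035 m and angle between the y axis of loose_leaf and the y axis of jamb_block, either way round below 0.07 rad and angle between loose_leaf's own z axis and vertical below 0.12 rad and angle between jamb_block's own z axis and vertical below 0.05 rad and contact force between the fingers and loose_leaf above 1 N and linear speed of loose_leaf below 0.02 m/s); the arm keeps its last pose, push and grip.
It fails at once if a bystander is pushed more than 30 mm from its place (distance of any of jar, micrometer, vial, vial_y, driver from where it was at the start of the episode above 0.03 m).
It also fails if it takes over 50 s, if anything falls off the work surface, if the arm or the gripper's body presses on something with over 40 N, if the wrist force passes 120 N, or if a joint passes its speed limit or range.

## Working session

There is one attempt and no reset: what is moved stays moved. The work goes in short steps, Python scripts to look and compute and a tool call to move; the robot and the scene stay as the last step left them, time stands still between calls to the robot, and variables do not carry over. Pictures are saved under pics/ and viewed, at most 12 in all, crops included, and the job is handed in when it is done.

Besides the shell and the picture viewer there is one more tool, called after "Call:" as a command line: name --pt "numbers of a row" for each row, then --argument value for the rest. arm_command: Moves the arm, as the interface text tells. Its arguments: {"type":"object","properties":{"plan":{"type":"array","items":{"type":"array","items":{"type":"number"}}}},"required":["plan"]}

```bash
mkdir -p pics; cat > h.py <<'E'
import numpy as np, cv2
from plant import arm, viewer, ticket
def snap(n,f):
    s=viewer.snapshot(n); np.savez('pics/%s.npz'%f,**{k:np.array(v) for k,v in s.items()})
    cv2.imwrite('pics/%s.png'%f,s['img'][:,:,::-1]); return s
def load(f): return np.load('pics/%s.npz'%f)
def proj(s,P):
    P=np.atleast_2d(P); E=s['extrinsics']; c=P@E[:3,:3].T+E[:3,3]; u=c@s['camera_matrix'].T; return u[:,:2]/u[:,2:]
def ray(s,px):
    E=s['extrinsics']; R=E[:3,:3]; o=-R.T@E[:3,3]
    d=R.T@np.linalg.solve(s['camera_matrix'],[px[0],px[1],1.]); return o,d
def atz(s,px,z):
    o,d=ray(s,px); return o+d*(z-o[2])/d[2]
E
python3 - <<'E'
from h import *
for n in('top','side'):
    s=snap(n,n+'0'); R=s['extrinsics']; print(n,-R[:3,:3].T@R[:3,3],R[:3,:3].round(2).tolist(),s['camera_matrix'][0])
print(arm.get_state(), arm.tip_extent)
E
```

```text
top [0.30997563 0.03744116 1.56261871] [[-0.01, -1.0, -0.01], [-0.98, 0.02, -0.19], [0.19, 0.01, -0.98]] [568.63575149   0.         332.33116609]
side [0.23654904 0.93658608 0.519991  ] [[-0.93, -0.37, 0.02], [-0.16, 0.37, -0.91], [0.33, -0.85, -0.4]] [495.96854915   0.         316.31266024]
{'time_s': 0.1, 'qpos': array([-1.36318081,  0.52193686, -0.03634339,  1.59995039,  0.02120744,
        1.02111771, -0.11279651]), 'qvel': array([-4.13937997e-04, -6.91365030e-04, -2.13158352e-05,  2.68886657e-04,
        2.19017051e-03,  3.64951783e-05,  2.34378452e-04]), 'tau': array([ 3.11103264e-03, -9.28482842e+01,  1.98395759e+00, -3.70535839e+01,
        1.81215839e-02,  5.26738615e-03, -2.98083376e-05]), 'position': array([0.17135559, 0.6007506 , 0.24979426]), 'orientation': array([ 1.38456394e-01,  9.90368398e-01, -5.12287679e-04, -3.57309672e-05]), 'wrist_force': array([-0.3299374 , -0.35502082, -0.4463269 ]), 'wrist_torque': array([ 0.01970697, -0.01105168, -0.03015654]), 'grip_force': 0.0, 'opening': 0.08546923057335552} 0.019
```

View pics/top0.png

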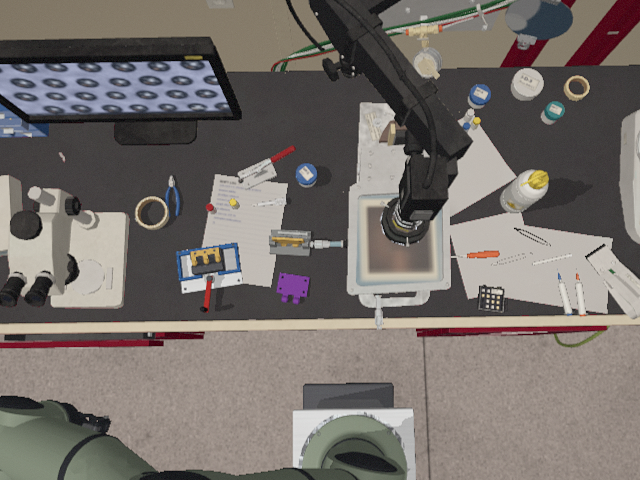

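View pics/side0.png

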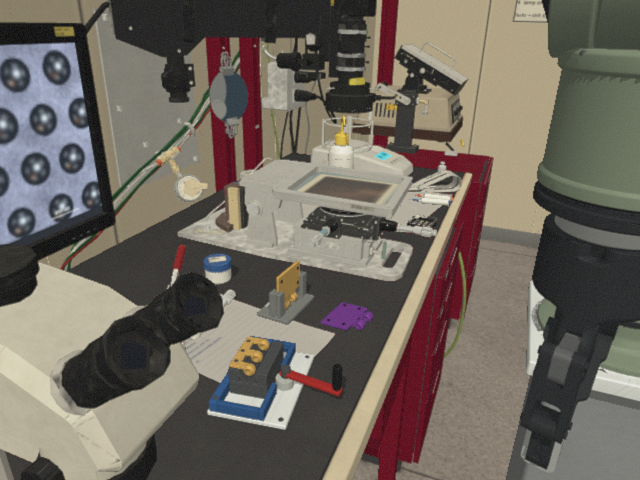

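Candidates: the brass leaf in the grey rack at top (291,242), side (290,285); the purple look-alike at top (293,288), side (347,317), which I leave alone; and the fixed brass leaf on the block at top (209,258), side (250,350). The loose leaf is the one in the rack. The lever is the red arm with the black knob at top (206,308), side (337,375).

```bash
python3 - <<'E'
import cv2
a=cv2.imread('pics/top0.png')[222:322,165:325]
cv2.imwrite('pics/topc.png',cv2.resize(a,None,fx=5,fy=5,interpolation=cv2.INTER_CUBIC))
a=cv2.imread('pics/side0.png')[255:430,195:395]
cv2.imwrite('pics/sidec.png',cv2.resize(a,None,fx=4,fy=3.4,interpolation=cv2.INTER_CUBIC)[:600])
E
```

```text
(no output)
```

View pics/topc.png

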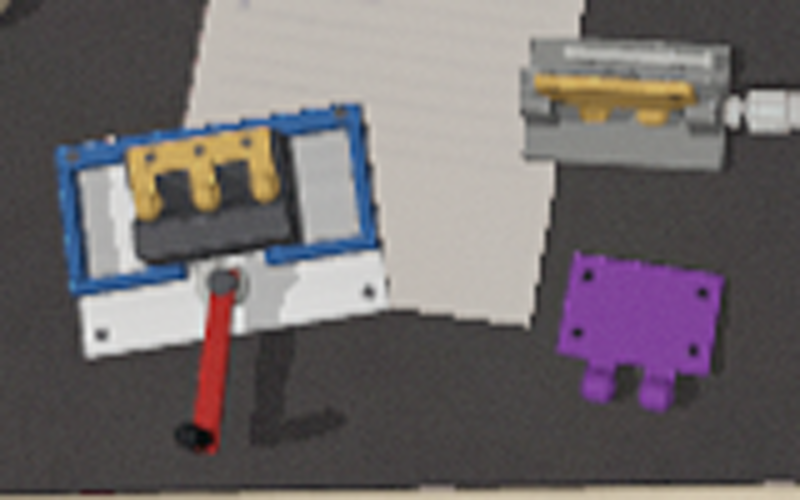

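View pics/sidec.png

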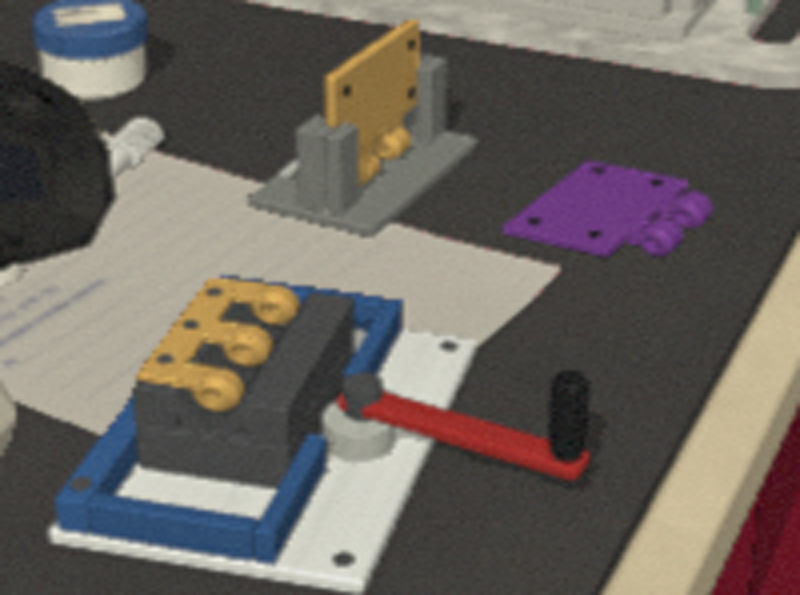

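The top crop shows the fixture base front corners at crop (88,358) and (388,308), the knob at (190,437) and the rack base corners at (523,160), (723,170), (730,45) and (530,38). In the side crop the knob runs from (570,378) to (568,455). The brass leaf stands upright in the rack, with its pin strip on the far side. Next I fit the poses.

```bash
cat >> h.py <<'E'
from scipy.optimize import least_squares
def T(px): return (px[0]/5+165-.4,px[1]/5+222-.4)
def S(px): return (px[0]/4+195-.4,px[1]/3.4+255-.35)
def w(p,P):
    c,s=np.cos(p[2]),np.sin(p[2]); P=np.atleast_2d(P).astype(float)/1000
    return np.c_[p[0]+c*P[:,0]-s*P[:,1],p[1]+s*P[:,0]+c*P[:,1],P[:,2]]
def fit(obs,p0):  # obs: (snap, model mm, pixel)
    f=lambda p: np.concatenate([(proj(s,w(p,m))[0]-np.array(q)) for s,m,q in obs])
    r=least_squares(f,p0,loss='soft_l1'); return r.x,r.fun.reshape(-1,2).round(1)
E
python3 - <<'E'
from h import *
t,s=load('top0'),load('side0')
fx,res=fit([(t,(-72,84,8),T((88,358))),(t,(-72,-84,8),T((388,308))),(s,(-72,84,8),S((365,588))),(s,(-72,-84,8),S((478,338))),(s,(46,84,8),S((50,535)))],[.4,.3,.1]); print(fx,res.tolist())
print('pivot',w(fx,(-47,0,58)),'knob0',w(fx,(-132,0,58)))
rk,res=fit([(t,(-30,56,8),T((523,160))),(t,(-30,-56,8),T((723,170))),(t,(40,-56,8),T((730,45))),(t,(40,56,8),T((530,38))),
 (s,(-30,-56,8),S((478,140))),(s,(40,56,8),S((248,198))),(s,(-30,56,8),S((375,235)))],[.5,.1,0]); print(rk,res.tolist())
lf,res=fit([(s,(0,42,87),S((330,75))),(s,(0,-42,87),S((418,22))),(t,(0,42,87),T((537,80))),(t,(0,-42,87),T((693,88)))],rk); print('leaf',lf,res.tolist())
# knob: two-view triangulation of its top (z=74) and bottom
f=lambda X: np.concatenate([proj(s,[X[0],X[1],.074])[0]-S((570,378)),proj(s,[X[0],X[1],.033])[0]-S((568,455)),proj(t,[X[0],X[1],.074])[0]-T((186,437))])
r=least_squares(f,[.3,.3]); k=r.x; print('knob',k,r.fun.round(1))
d=k-w(fx,(-47,0,58))[0,:2]; print('r',np.hypot(*d),'q',-(np.arctan2(d[1],d[0])-fx[2])%(2*np.pi)-np.pi)
E
```

```text
[0.5447929  0.39098602 0.15292847] [[-0.8, 0.2], [-0.1, -0.0], [0.4, -0.8], [-0.0, 0.4], [-0.3, -0.2]]
pivot [[0.49834142 0.38382636 0.058     ]] knob0 [[0.41433344 0.37087805 0.058     ]]
[ 0.59355904  0.16672283 -0.06215488] [[-0.5, 0.1], [-0.2, -0.0], [-0.2, 0.2], [-0.2, -0.2], [0.3, -0.7], [-0.3, 0.1], [0.2, -1.7]]
leaf [ 0.59404464  0.16521648 -0.08934003] [[0.0, 0.7], [-0.1, -1.2], [-0.2, -0.2], [0.2, 0.4]]
knob [0.41394977 0.39053331] [ 0.3 -0.1 -0.1  0.2 -0.1 -0.4]
r 0.0846577492376232 q 0.23223582077706872
```

Call:
arm_command --pt "-32 -15 0 0 0 0 0.25" --pt "-32 -15 0 0 0 0 0.25" --pt "-32 -15 0 0 0 0 0.25" --pt "-32 -15 0 0 0 0 0.25" --pt "-32 -15 0 0 0 0 0.25"

```text
time_s: 0.52
position: [0.3057, 0.4836, 0.2501]
orientation: [0.138, 0.99, -0.0, -0.0]
wrist_force: [0.6, 0.8, -0.6]
opening: 0.032
grip_force: 0.0
```

Call:
arm_command --pt "-32 -15 0 0 0 0 0.25" --pt "-32 -15 0 0 0 0 0.25" --pt "-32 -15 0 0 0 0 0.25" --pt "-32 -15 0 0 0 0 0.25" --pt "0 0 0 0 0 0 0.25"

```text
time_s: 0.93
position: [0.4166, 0.3867, 0.2502]
orientation: [0.142, 0.99, -0.001, 0.001]
wrist_force: [0.4, -1.8, 0.2]
opening: 0.0323
grip_force: 0.0
```

```bash
cat >> h.py <<'E'
from scipy.spatial.transform import Rotation as Ro
def go(p,ydir=None,nom=True):
    """needed shift in tool mm and turn (rotvec) to TCP p, pointing down with tool y along angle ydir"""
    st=arm.get_state(); R=Ro.from_quat(st['orientation']).as_matrix()
    sh=R.T@(np.array(p)-st['position'])*1000
    y=np.arctan2(R[1,1],R[0,1]) if ydir is None else ydir
    Y=np.array([np.cos(y),np.sin(y),0]);Z=np.array([0,0,-1.]);G=np.c_[np.cross(Y,Z),Y,Z]
    print('t',round(st['time_s'],2),'pos',st['position'].round(4),'yang',round(np.degrees(np.arctan2(R[1,1],R[0,1])),1),'shift',sh.round(1),'turn',Ro.from_matrix(R.T@G).as_rotvec().round(3),'open',round(st['opening'],4),'grip',round(st['grip_force'],1),'F',st['wrist_force'].round(1),'q',st['qpos'].round(2))
E
python3 -c "
from h import *
go([.414,.3905,.062],np.radians(85))"
```

```text
t 0.93 pos [0.4166 0.3867 0.2502] yang 73.6 shift [  4.    3.3 188.2] turn [-0.002  0.002 -0.198] open 0.0323 grip 0.0 F [ 0.4 -1.8  0.2] q [-0.87  0.43  0.03  1.75 -0.01  0.96  0.44]
```

Call:
arm_command --pt "4 3 20 0 0 -0.1 0.25" --pt "0 0 30 0 0 -0.1 0.25" --pt "0 0 30 0 0 0 0.25" --pt "0 0 20 0 0 0 0.25" --pt "0 0 0 0 0 0 0.25"

```text
time_s: 1.35
position: [0.4068, 0.3948, 0.1465]
orientation: [0.039, 0.999, -0.002, -0.002]
wrist_force: [-0.1, -1.4, -0.4]
opening: 0.0317
grip_force: 0.0
```

```bash
python3 - <<'E'
from h import *
go([.414,.3905,.062],np.radians(85))
s=snap('side','side1'); a=s['img'][240:440,240:440,::-1]; cv2.imwrite('pics/s1c.png',cv2.resize(a,None,fx=3,fy=3))
print(proj(s,[[.414,.3905,.074]]))
E
```

```text
t 1.35 pos [0.4068 0.3948 0.1465] yang 85.5 shift [-7.9 -3.3 84.5] turn [-0.005 -0.004  0.01 ] open 0.0317 grip 0.0 F [-0.1 -1.4 -0.4] q [-0.85  0.56 -0.03  1.84  0.03  0.74  0.6 ]
[[337.4130751  365.68592162]]
```

View pics/s1c.png

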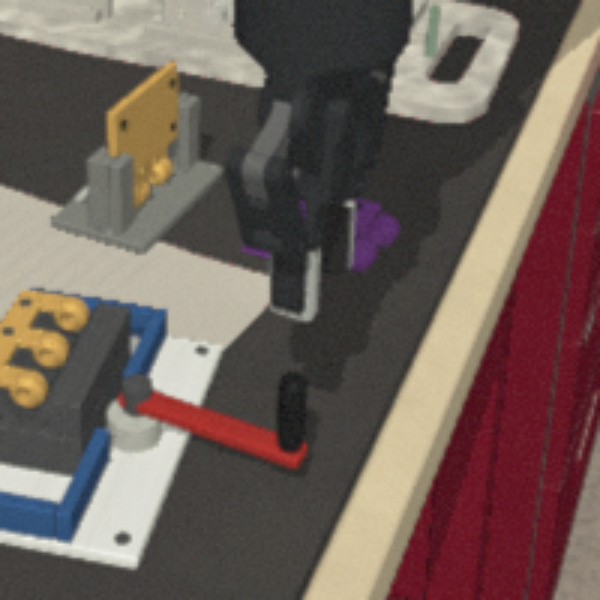

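The two fingers stand above the knob at crop (290,410), one on each side along y. I shift about 8 mm and descend over it.

Call:
arm_command --pt "-8 -3 0 0 0 0 0.25" --pt "0 0 25 0 0 0 0.25" --pt "0 0 25 0 0 0 0.25" --pt "0 0 15 0 0 0 0.25" --pt "0 0 0 0 0 0 0.25"

```text
time_s: 1.82
position: [0.4162, 0.3919, 0.0843]
orientation: [0.039, 0.999, -0.001, -0.0]
wrist_force: [-0.4, 0.0, 0.3]
opening: 0.0317
grip_force: 0.0
```

```bash
python3 - <<'E'
from h import *
go([.414,.3905,.062],np.radians(85))
E
```

```text
t 1.82 pos [0.4162 0.3919 0.0843] yang 85.5 shift [ 2.1 -1.6 22.3] turn [-0.001 -0.001  0.009] open 0.0317 grip 0.0 F [-0.4  0.   0.3] q [-0.84  0.66 -0.03  1.86  0.03  0.62  0.6 ]
```

Call:
arm_command --pt "2 0 11 0 0 0 0.25" --pt "0 0 11 0 0 0 0.25" --pt "-0.4 8.5 0 0 0 0.1 0.25" --pt "-0.4 8.5 0 0 0 0.1 0.25" --pt "-0.4 8.5 0 0 0 0.1 0.25"

```text
time_s: 2.23
position: [0.42, 0.4174, 0.0635]
orientation: [0.19, 0.982, -0.0, 0.0]
wrist_force: [0.7, -4.6, -0.3]
opening: 0.0321
grip_force: 1.7
```

```bash
cat >> h.py <<'E'
def lev(dq=0.1):
    th=-(-np.pi+.153)*0+ (np.pi+.153)
    st=arm.get_state(); d=st['position'][:2]-[.4983,.3838]; q=(th-np.arctan2(d[1],d[0]))%(2*np.pi)
    print('TCP r',np.hypot(*d).round(4),'q',round(q,3))
    a=th-q; return a
E
python3 - <<'E'
from h import *
lev(); go([.414,.3905,.062])
E
```

```text
TCP r 0.0852 q 0.558
t 2.23 pos [0.42   0.4174 0.0635] yang 68.1 shift [ -4.4 -27.2   1.5] turn [-0.  0.  0.] open 0.0321 grip 1.7 F [ 0.7 -4.6 -0.3] q [-0.92  0.72  0.05  1.82 -0.06  0.6   0.36]
```

Call:
arm_command --pt "-0.4 8.5 0 0 0 0.1 0.25" --pt "-0.4 8.5 0 0 0 0.1 0.25" --pt "-0.4 8.5 0 0 0 0.1 0.25" --pt "-0.4 8.5 0 0 0 0.1 0.25" --pt "-0.4 8.5 0 0 0 0.1 0.25"

```text
time_s: 2.65
position: [0.4447, 0.4516, 0.0636]
orientation: [0.427, 0.904, -0.0, 0.0]
wrist_force: [-1.5, -5.4, 0.4]
opening: 0.0319
grip_force: 2.2
```

```bash
python3 - <<'E'
from h import *
lev(); go([.414,.3905,.062])
E
```

```text
TCP r 0.0865 q 1.055
t 2.65 pos [0.4447 0.4516 0.0636] yang 39.4 shift [-27.7 -62.5   1.7] turn [-0.  0.  0.] open 0.0319 grip 2.2 F [-1.5 -5.4  0.4] q [-1.01  0.78  0.19  1.71 -0.22  0.67 -0.02]
```

Call:
arm_command --pt "-0.6 8.5 0 0 0 0.1 0.25" --pt "-0.6 8.5 0 0 0 0.1 0.25" --pt "-0.6 8.5 0 0 0 0.1 0.25" --pt "-0.6 8.5 0 0 0 0.1 0.25" --pt "0 0 0 0 0 0 0.25"

```text
time_s: 3.07
position: [0.475, 0.4673, 0.0635]
orientation: [0.599, 0.801, -0.0, -0.0]
wrist_force: [-1.0, -1.4, 1.3]
opening: 0.0321
grip_force: 0.8
```

```bash
python3 - <<'E'
from h import *
lev(); go([.414,.3905,.062])
E
```

```text
TCP r 0.0866 q 1.451
t 3.07 pos [0.475  0.4673 0.0635] yang 16.4 shift [-56.4 -80.2   1.6] turn [-0.001  0.     0.   ] open 0.0321 grip 0.8 F [-1.  -1.4  1.3] q [-1.05  0.84  0.3   1.61 -0.33  0.74 -0.31]
```

Call:
arm_command --pt "-0.4 5 0 0 0 0.06 0.25" --pt "-0.4 5 0 0 0 0.06 0.25" --pt "-0.4 5 0 0 0 0.06 0.25" --pt "0 3 0 0 0 0.03 0.25" --pt "0 0 0 0 0 0 0.25"

```text
time_s: 3.48
position: [0.4906, 0.4702, 0.0633]
orientation: [0.678, 0.735, -0.001, -0.001]
wrist_force: [-11.4, -2.4, 5.6]
opening: 0.0321
grip_force: 5.9
```

```bash
python3 - <<'E'
from h import *
lev(); go([.414,.3905,.062])
E
```

```text
TCP r 0.0867 q 1.634
t 3.48 pos [0.4906 0.4702 0.0633] yang 4.7 shift [-73.1 -82.8   1.6] turn [-0.004  0.     0.   ] open 0.0321 grip 5.9 F [-11.4  -2.4   5.6] q [-1.06  0.87  0.35  1.57 -0.39  0.78 -0.46]
```

Call:
arm_command --pt "0 3 0 0 0 0 0.25" --pt "0 2 0 0 0 0 0.25" --pt "0 0 0 0 0 0 0.25"

```text
time_s: 3.73
position: [0.4954, 0.4713, 0.0634]
orientation: [0.677, 0.736, -0.001, -0.001]
wrist_force: [-10.3, 1.7, 2.5]
opening: 0.0319
grip_force: 5.4
```

```bash
python3 - <<'E'
from h import *
lev(); go([.414,.3905,.062])
E
```

```text
TCP r 0.0875 q 1.691
t 3.73 pos [0.4954 0.4713 0.0634] yang 4.8 shift [-73.6 -87.9   1.6] turn [-0.003 -0.001 -0.   ] open 0.0319 grip 5.4 F [-10.3   1.7   2.5] q [-1.06  0.87  0.35  1.56 -0.39  0.78 -0.46]
```

Call:
arm_command --pt "0 -8 0 0 0 0 0.25" --pt "0 0 -30 0 0 0 0.25" --pt "0 0 -35 0 0 0 0.25" --pt "0 0 -35 0 0 0 -0.2" --pt "0 0 -20 0 0 0 -0.2"

```text
time_s: 4.15
position: [0.4903, 0.4701, 0.1876]
orientation: [0.677, 0.736, 0.002, 0.0]
wrist_force: [-0.5, -0.5, -0.2]
opening: 0.0511
grip_force: 0.0
```

```bash
python3 - <<'E'
from h import *
go([.594,.166,.17],-.07)
E
```

```text
t 4.15 pos [0.4903 0.4701 0.1876] yang 4.8 shift [-311.7   78.1   16.9] turn [ 0.003 -0.003  0.153] open 0.0511 grip 0.0 F [-0.5 -0.5 -0.2] q [-1.11  0.71  0.42  1.52 -0.33  0.97 -0.51]
```

Call:
arm_command --pt "-34 9 0 0 0 0 -0.2" --pt "-34 9 0 0 0 0 -0.2" --pt "-34 9 0 0 0 0 -0.2" --pt "-34 9 0 0 0 0 -0.2" --pt "-34 9 0 0 0 0 -0.2"

```text
time_s: 4.57
position: [0.5486, 0.3025, 0.1839]
orientation: [0.677, 0.736, 0.001, 0.0]
wrist_force: [0.7, 1.0, -0.7]
opening: 0.0519
grip_force: 0.0
```

Call:
arm_command --pt "-34 9 0 0 0 0 -0.2" --pt "-34 9 0 0 0 0 -0.2" --pt "-34 9 0 0 0 0 -0.2" --pt "-34 6 0 0 0 0.1 -0.2" --pt "0 0 0 0 0 0.05 -0.2"

```text
time_s: 4.98
position: [0.5944, 0.1631, 0.1844]
orientation: [0.735, 0.678, 0.0, 0.002]
wrist_force: [0.1, -0.3, -0.5]
opening: 0.051
grip_force: 0.0
```

```bash
python3 - <<'E'
from h import *
go([.594,.166,.17],-.07)
t=snap('top','top2'); s=snap('side','side2')
A=cv2.resize(t['img'][228:318,160:260,::-1],None,fx=4,fy=4,interpolation=cv2.INTER_CUBIC)
B=cv2.resize(s['img'][310:430,195:345,::-1],None,fx=4,fy=4,interpolation=cv2.INTER_CUBIC)[:480,:600]
C=cv2.resize(s['img'][190:330,240:340,::-1],None,fx=4,fy=4,interpolation=cv2.INTER_CUBIC)
cv2.imwrite('pics/b2.png',B); cv2.imwrite('pics/ac2.png',np.hstack([cv2.copyMakeBorder(A,0,200,0,0,0),C]))
E
```

```text
t 4.98 pos [0.5944 0.1631 0.1844] yang -4.6 shift [ 2.9 -0.7 14.4] turn [ 0.003  0.002 -0.01 ] open 0.051 grip 0.0 F [ 0.1 -0.3 -0.5] q [-0.67  0.63  0.46  1.7  -0.34  0.89 -0.15]
```

View pics/ac2.png

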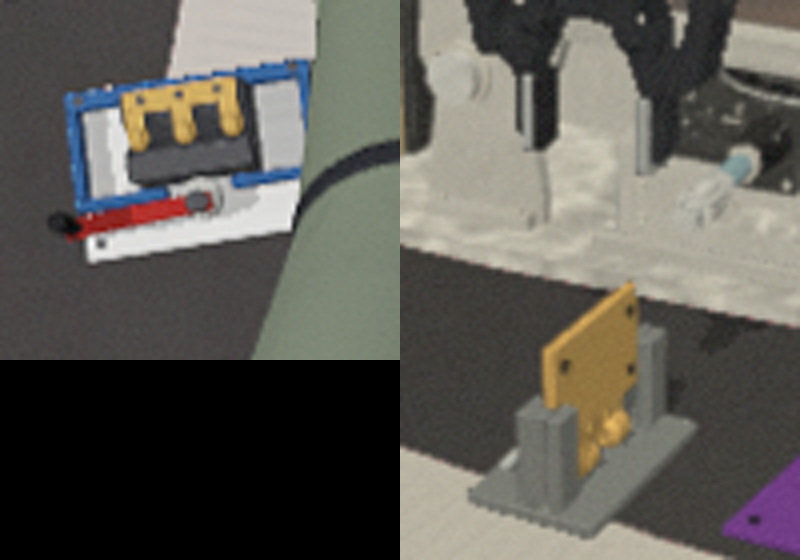

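View pics/b2.png

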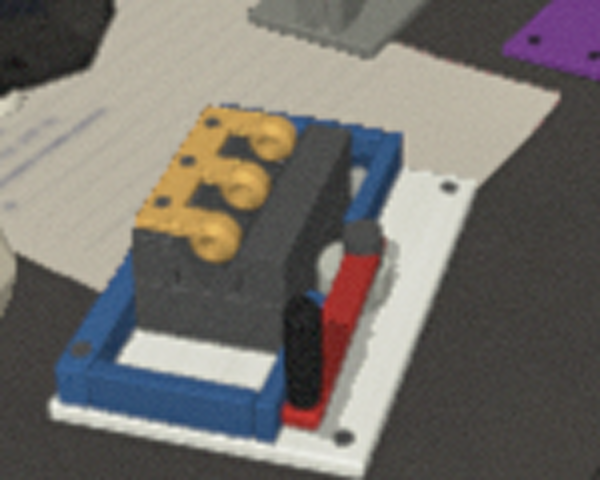

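Lever is home: it lies along fixture +y with the knob at b2 crop (303,350). The leaf is still in the rack, with the fingers standing above it. Now I descend to the grip point.

Call:
arm_command --pt "-1 0 25 0 0 0 -0.2" --pt "-1 0 25 0 0 0 -0.2" --pt "0 0 25 0 0 0 -0.2" --pt "0 0 20 0 0 0 -0.2" --pt "0 0 0 0 0 0 -0.2"

```text
time_s: 5.5
position: [0.5902, 0.17, 0.085]
orientation: [0.729, 0.684, -0.002, -0.001]
wrist_force: [-1.6, 0.4, -0.1]
opening: 0.0513
grip_force: 0.0
```

```bash
python3 - <<'E'
from h import *
go([.594,.166,.067],-.07)
E
```

```text
t 5.5 pos [0.5902 0.17   0.085 ] yang -3.6 shift [-3.8  4.1 18. ] turn [-0.004  0.001  0.007] open 0.0513 grip 0.0 F [-1.6  0.4 -0.1] q [-0.63  0.76  0.38  1.76 -0.41  0.71 -0.09]
```

Call:
arm_command --pt "-3 4 9 0 0 0 -0.2" --pt "0 0 9 0 0 0 -0.2" --pt "0 0 0 0 0 0 -0.2"

```text
time_s: 5.75
position: [0.5961, 0.1658, 0.0697]
orientation: [0.73, 0.683, -0.0, -0.0]
wrist_force: [0.1, 0.8, 0.4]
opening: 0.0513
grip_force: 0.0
```

```bash
python3 - <<'E'
from h import *
go([.594,.166,.067],-.07)
E
```

```text
t 5.75 pos [0.5961 0.1658 0.0697] yang -3.8 shift [ 0.  -2.1  2.7] turn [-0.     0.     0.004] open 0.0513 grip 0.0 F [0.1 0.8 0.4] q [-0.61  0.78  0.37  1.75 -0.42  0.68 -0.08]
```

Close on the plate.

Call:
arm_command --pt "0 -2 2 0 0 0 -0.2" --pt "0 0 0 0 0 0 0.5" --pt "0 0 0 0 0 0 0.8" --pt "0 0 0 0 0 0 1" --pt "0 0 0 0 0 0 1"

```text
time_s: 6.17
position: [0.5945, 0.166, 0.0688]
orientation: [0.73, 0.683, 0.0, 0.0]
wrist_force: [2.8, 2.0, 0.2]
opening: 0.0054
grip_force: 58.9
```

Call:
arm_command --pt "0 0 0 0 0 0 1" --pt "0 0 0 0 0 0 1" --pt "0 0 0 0 0 0 1"

```text
time_s: 6.42
position: [0.5946, 0.166, 0.0687]
orientation: [0.73, 0.683, 0.0, 0.0]
wrist_force: [1.8, -0.1, 6.4]
opening: 0.0052
grip_force: 59.6
```

```bash
python3 - <<'E'
from h import *
go([.594,.166,.067],-.07)
E
```

```text
t 6.42 pos [0.5946 0.166  0.0687] yang -3.8 shift [-0.  -0.6  1.7] turn [ 0.001 -0.     0.003] open 0.0052 grip 59.6 F [ 1.8 -0.1  6.4] q [-0.61  0.78  0.37  1.76 -0.42  0.68 -0.08]
```

Call:
arm_command --pt "0 0 -8 0 0 0 1" --pt "0 0 -15 0 0 0 1" --pt "0 0 -20 0 0 0 1" --pt "0 0 -25 0 0 0 1" --pt "0 0 -25 0 0 0 1"

```text
time_s: 6.83
position: [0.5934, 0.1656, 0.1619]
orientation: [0.73, 0.683, -0.001, -0.0]
wrist_force: [-0.2, -0.2, -2.5]
opening: 0.0055
grip_force: 59.9
```

```bash
python3 - <<'E'
from h import *
fx=[.5448,.3910,.1529]
t,s=load('top2'),load('side2')
def S2(p): return (p[0]/4+195-.375,p[1]/4+310-.375)
b,res=fit([(s,(0,32,50),S2((216,235))),(s,(0,0,50),S2((245,187))),(s,(0,-32,50),S2((275,137))),
 (s,(30,42,8),S2((135,328))),(s,(-30,-42,53),S2((350,128)))],fx); print(b,res.tolist())
c,sn=np.cos(fx[2]),np.sin(fx[2]); d=b[:2]-fx[:2]; print('in fixture mm',1000*np.array([c*d[0]+sn*d[1],-sn*d[0]+c*d[1]]))
go([b[0],b[1],.165],b[2])
E
```

```text
[0.54685609 0.3873534  0.13836089] [[-0.2, 0.2], [0.1, -0.6], [-0.4, -0.1], [-0.0, 0.4], [0.7, -0.1]]
in fixture mm [ 1.47670844 -3.91721428]
t 6.83 pos [0.5934 0.1656 0.1619] yang -3.9 shift [218.2 -61.3  -3.2] turn [-0.002  0.001 -0.206] open 0.0055 grip 59.9 F [-0.2 -0.2 -2.5] q [-0.66  0.66  0.44  1.72 -0.36  0.85 -0.13]
```

Call:
arm_command --pt "31 -9 -1 0 0 0 1" --pt "31 -9 -1 0 0 0 1" --pt "31 -9 0 0 0 0 1" --pt "31 -9 0 0 0 0 1" --pt "31 -9 0 0 0 0 1"

```text
time_s: 7.25
position: [0.5586, 0.3249, 0.1632]
orientation: [0.73, 0.683, -0.0, -0.0]
wrist_force: [-0.4, 0.5, -1.9]
opening: 0.0056
grip_force: 60.0
```

Call:
arm_command --pt "31 -9 0 0 0 -0.07 1" --pt "31 -5 0 0 0 -0.07 1" --pt "0 0 0 0 0 -0.06 1" --pt "0 0 0 0 0 0 1" --pt "0 0 0 0 0 0 1"

```text
time_s: 7.67
position: [0.5474, 0.3854, 0.1631]
orientation: [0.659, 0.752, -0.001, 0.0]
wrist_force: [0.4, -1.3, -2.7]
opening: 0.0054
grip_force: 59.9
```

```bash
python3 - <<'E'
from h import *
go([.546,.387,.115],.15)
E
```

```text
t 7.67 pos [0.5474 0.3854 0.1631] yang 7.5 shift [ 1.8 -1.2 48.1] turn [-0.001  0.001 -0.019] open 0.0054 grip 59.9 F [ 0.4 -1.3 -2.7] q [-0.95  0.73  0.4   1.56 -0.33  0.92 -0.31]
```

Call:
arm_command --pt "2 -1 13 0 0 -0.02 1" --pt "0 0 13 0 0 0 1" --pt "0 0 12 0 0 0 1" --pt "0 0 0 0 0 0 1" --pt "0 0 0 0 0 0 1"

```text
time_s: 8.08
position: [0.5461, 0.3872, 0.124]
orientation: [0.651, 0.759, -0.001, -0.0]
wrist_force: [0.5, 0.6, -0.9]
opening: 0.0053
grip_force: 59.8
```

```bash
python3 - <<'E'
from h import *
go([.546,.387,.115],.15)
t=snap('top','top3'); s=snap('side','side3')
B=cv2.resize(s['img'][300:410,200:310,::-1],None,fx=5.4,fy=5.4,interpolation=cv2.INTER_CUBIC)
cv2.imwrite('pics/b3.png',B)
E
```

```text
t 8.08 pos [0.5461 0.3872 0.124 ] yang 8.7 shift [-0.2 -0.1  9. ] turn [-0.002  0.001  0.002] open 0.0053 grip 59.8 F [ 0.5  0.6 -0.9] q [-0.94  0.77  0.37  1.58 -0.34  0.85 -0.28]
```

View pics/b3.png

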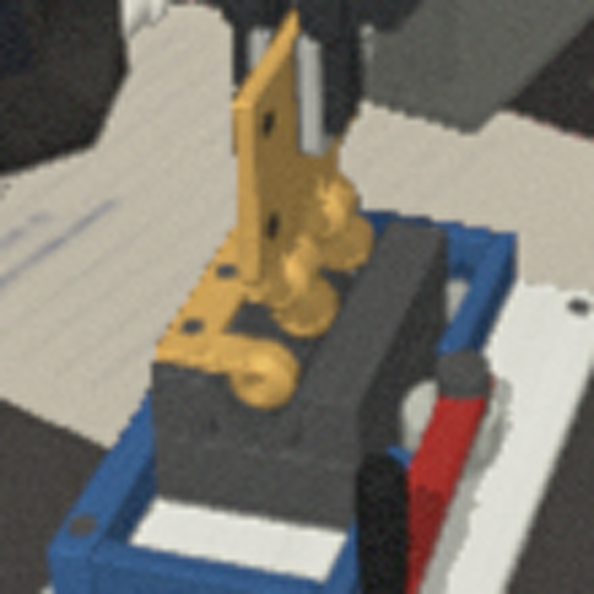

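```bash
python3 - <<'E'
from h import *
s=load('side3'); k=5.4; S3=lambda p:np.array([p[0]/k+200-.4,p[1]/k+300-.4])
fx=[.5448,.3910,.1529]
def cyl(p,yc,L,z0):
    a=np.linspace(0,2*np.pi,60); P=[]
    for y,r in((yc-L/2,6),(yc-L/2+3,9),(yc+L/2-3,9),(yc+L/2,6)): P+= [(r*np.cos(t),y,z0+r*np.sin(t)) for t in a]
    return proj(s,w(p,P))
P3=lambda u:((u-[200,300]+.4)*k)
def fb(q):
    p=[q[0],q[1],q[2]]; e=[]
    for yc,ru in((32,299),(0,338),(-32,374)):
        e.append(P3(cyl(p,yc,12,50))[:,0].max()-ru)
    e+=list(P3(proj(s,w(p,(30,42,8)))[0])-(157,495)); e+=list(P3(proj(s,w(p,(-30,42,8)))[0])-(352,528)); e+=list(P3(proj(s,w(p,(-30,-42,53)))[0])-(447,232))
    return np.array(e)
r=least_squares(fb,fx,loss='soft_l1',f_scale=3); b=r.x; print('block',b,r.fun.round(0))
print('face centres/bot', [P3(proj(s,w(b,(0,y+6,50)))[0]).round() for y in(32,0,-32)])
z0=72.3
def fl(p):
    e=[]
    for m,q in (((3,42,z0+14),(241,282)),((3,42,z0+70),(238,105)),((-3,-42,z0+70),(298,12)),((-3,42,z0+14),(259,278)),((-3,42,z0+70),(252,105))):
        e+=list(P3(proj(s,w(p,m))[0])-q)
    e.append(P3(cyl(p,-16,17,z0))[:,0].max()-360)
    return np.array(e)
r=least_squares(fl,b,loss='soft_l1',f_scale=3); l=r.x; print('leaf',l,r.fun.round(0))
def over(p): 
    c,sn=np.cos(p[2]),np.sin(p[2]); 
d=(l-b)[:2]*1000; c,sn=np.cos(.15),np.sin(.15); print('leaf-block in fixture axes',c*d[0]+sn*d[1],-sn*d[0]+c*d[1],'yaw',l[2]-b[2])
im=cv2.imread('pics/b3.png')
for p,ks,L,z in((b,(32,0,-32),12,50),(l,(16,-16),17,z0)):
    for y in ks: cv2.polylines(im,[cv2.convexHull(P3(cyl(p,y,L,z)).astype(np.int32))],True,(0,255,0) if L==12 else (255,0,0),1)
q=P3(proj(s,w(l,[(3,42,z0+14),(3,42,z0+70),(3,-42,z0+70),(-3,-42,z0+70),(-3,42,z0+70),(-3,42,z0+14)]))).astype(np.int32); cv2.polylines(im,[q],True,(255,0,0),1)
q=P3(proj(s,w(b,[(30,42,8),(-30,42,8),(-30,42,53),(-30,-42,53)]))).astype(np.int32); cv2.polylines(im,[q],False,(0,255,0),1)
cv2.imwrite('pics/b3o.png',im)
E
```

```text
block [0.54784447 0.38590417 0.13380272] [-2. -1.  0. -3. -1.  6.  5.  2. -8.]
face centres/bot [array([255., 382.]), array([296., 312.]), array([335., 247.])]
leaf [0.55394677 0.3884211  0.34712761] [ -1.   1.  -7.  -1.   4. -69.   4.   6.   2.  -1. -40.]
leaf-block in fixture axes 6.40990417568164 1.5767566665601411 yaw 0.21332489427470458
```

View pics/b3o.png

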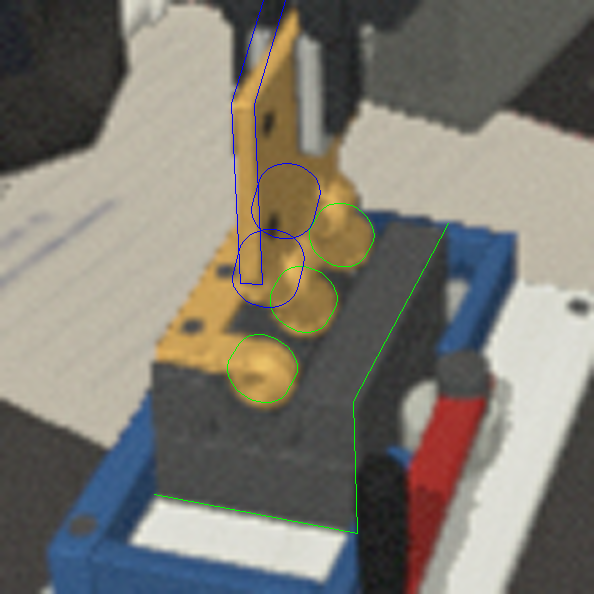

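```bash
python3 - <<'E'
from h import *
s=load('side3'); k=5.4
P3=lambda u:((u-[200,300]+.4)*k)
def cyl(p,yc,L,z0):
    a=np.linspace(0,2*np.pi,60); P=[]
    for y,r in((yc-L/2,6),(yc-L/2+3,9),(yc+L/2-3,9),(yc+L/2,6)): P+= [(r*np.cos(t),y,z0+r*np.sin(t)) for t in a]
    return proj(s,w(p,P))
z0=72.3; im=cv2.imread('pics/b3.png')
def pl(l,z0):
    return P3(proj(s,w(l,[(3,42,z0+14),(3,42,z0+70),(-3,42,z0+70),(-3,42,z0+14)])))
for yaw in(.12,.15,.18):
  f=lambda q:np.r_[(pl([q[0],q[1],yaw],q[2])-[(241,282),(238,105),(252,105),(259,278)]).ravel(),P3(cyl([q[0],q[1],yaw],-16,17,q[2]))[:,0].max()-360]
  r=least_squares(f,[.546,.387,72],loss='soft_l1',f_scale=3,x_scale=[.01,.01,1]); print(yaw,r.x,r.fun.round(0),r.cost)
  if yaw==.15:l=[r.x[0],r.x[1],yaw]; z0=r.x[2]
b=np.array([.5475,.3862,.15]) 
for p,ks,L,z in((b,(32,0,-32),12,50),(l,(16,-16),17,z0)):
    for y in ks: cv2.polylines(im,[cv2.convexHull(P3(cyl(p,y,L,z)).astype(np.int32))],True,(0,255,0) if L==12 else (255,0,0),1)
cv2.polylines(im,[pl(l,z0).astype(np.int32)],True,(255,0,0),1)
cv2.polylines(im,[P3(proj(s,w(b,[(30,42,8),(-30,42,8),(-30,42,53),(-30,-42,53)]))).astype(np.int32)],False,(0,255,0),1)
# tcp-predicted leaf in red
lt=[.5461,.3872,.152]
cv2.polylines(im,[pl(lt,72.3).astype(np.int32)],True,(0,0,255),1)
for y in(16,-16): cv2.polylines(im,[cv2.convexHull(P3(cyl(lt,y,17,72.3)).astype(np.int32))],True,(0,0,255),1)
cv2.imwrite('pics/b3p.png',im)
E
```

```text
0.12 [ 0.55944082  0.36176459 53.4649863 ] [-1. -6. -6. -1.  1.  3.  2.  2.  1.] 30.239991310210257
0.15 [ 0.55379901  0.37303802 62.12313473] [ 0. -3. -6. -2.  2.  1.  3.  4. -1.] 29.247817108734303
0.18 [ 0.55183973  0.37825596 66.05231538] [ 1. -2. -5. -2.  3.  1.  4.  5. -6.] 40.982115730428255
```

View pics/b3p.png

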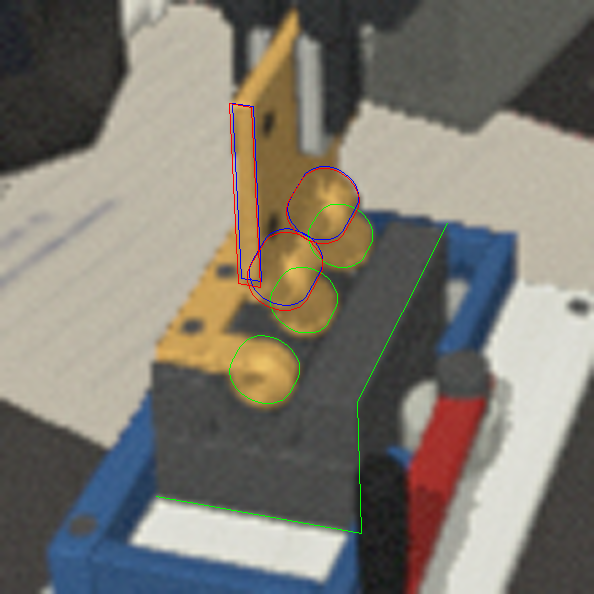

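The overlay shows the leaf knuckles, predicted from the TCP (red), matching the picture, and the block's knuckles (green) at crop (265,370), (304,300) and (341,235). The leaf needs about +1.5 mm in x and -1 mm in y, then a slow descent with the force checked.

Call:
arm_command --pt "-1 1.5 0 0 0 0 1" --pt "0 0 3 0 0 0 1" --pt "0 0 3 0 0 0 1" --pt "0 0 2 0 0 0 1" --pt "0 0 0 0 0 0 1"

```text
time_s: 8.6
position: [0.5478, 0.3871, 0.1168]
orientation: [0.651, 0.759, -0.0, -0.0]
wrist_force: [0.8, -0.0, -1.3]
opening: 0.0051
grip_force: 59.8
```

Call:
arm_command --pt "0 0 1.5 0 0 0 1" --pt "0 0 1.5 0 0 0 1" --pt "0 0 0 0 0 0 1"

```text
time_s: 8.85
position: [0.5479, 0.3871, 0.114]
orientation: [0.651, 0.759, -0.0, -0.0]
wrist_force: [0.2, -0.5, -1.6]
opening: 0.0054
grip_force: 59.8
```

No contact with the knuckle bottoms 6 mm below the block's knuckle tops, so they are entering the gaps.

Call:
arm_command --pt "0 0 1.5 0 0 0 1" --pt "0 0 1.5 0 0 0 1" --pt "0 0 1.5 0 0 0 1" --pt "0 0 0 0 0 0 1"

```text
time_s: 9.18
position: [0.5479, 0.3871, 0.1094]
orientation: [0.651, 0.759, -0.0, -0.0]
wrist_force: [-0.0, 0.6, -2.4]
opening: 0.0052
grip_force: 59.8
```

Call:
arm_command --pt "0 0 1.5 0 0 0 1" --pt "0 0 1.5 0 0 0 1" --pt "0 0 1.5 0 0 0 1" --pt "0 0 0 0 0 0 1"

```text
time_s: 9.52
position: [0.5479, 0.3871, 0.1049]
orientation: [0.651, 0.759, -0.0, -0.0]
wrist_force: [0.1, -1.2, -2.3]
opening: 0.0052
grip_force: 59.8
```

Call:
arm_command --pt "0 0 1 0 0 0 1" --pt "0 0 1 0 0 0 1" --pt "0 0 0 0 0 0 1"

```text
time_s: 9.77
position: [0.5478, 0.3872, 0.1033]
orientation: [0.651, 0.759, -0.0, -0.0]
wrist_force: [-1.8, -0.6, 0.2]
opening: 0.0057
grip_force: 60.0
```

Call:
arm_command --pt "0 0 1 0 0 0 1" --pt "0 0 0 0 0 0 1"

```text
time_s: 9.93
position: [0.5476, 0.3872, 0.1025]
orientation: [0.651, 0.759, -0.0, -0.0]
wrist_force: [-5.1, -1.9, 6.4]
opening: 0.0049
grip_force: 61.1
```

Contact is on the far flank (force toward -x), so I shift slightly to -x and press on down.

Call:
arm_command --pt "0 -0.6 0.5 0 0 0 1" --pt "0 0 0.5 0 0 0 1" --pt "0 0 0 0 0 0 1"

```text
time_s: 10.18
position: [0.5472, 0.3872, 0.1017]
orientation: [0.651, 0.759, -0.0, -0.0]
wrist_force: [-4.7, -1.8, 8.6]
opening: 0.0052
grip_force: 61.7
```

Call:
arm_command --pt "0 0 0 0 0 0 1" --pt "0 0 0 0 0 0 1"

```text
time_s: 10.35
position: [0.5472, 0.3872, 0.1018]
orientation: [0.651, 0.759, -0.0, -0.0]
wrist_force: [-4.8, -1.8, 8.7]
opening: 0.005
grip_force: 61.7
```

Call:
arm_command --pt "0 -0.6 0.5 0 0 0 1" --pt "0 0 0.5 0 0 0 1" --pt "0 0 0 0 0 0 1" --pt "0 0 0 0 0 0 1"

```text
time_s: 10.68
position: [0.5471, 0.3872, 0.1016]
orientation: [0.651, 0.759, 0.001, -0.0]
wrist_force: [-5.3, -2.3, 18.3]
opening: 0.0052
grip_force: 63.1
```

```bash
python3 - <<'E'
from h import *
go([.546,.387,.1017],.15)
s=snap('side','side4'); k=5.4
P3=lambda u:((u-[200,300]+.4)*k)
im=cv2.resize(s['img'][300:410,200:310,::-1],None,fx=5.4,fy=5.4,interpolation=cv2.INTER_CUBIC)
cv2.imwrite('pics/b4.png',im)
E
```

```text
t 10.68 pos [0.5471 0.3872 0.1016] yang 8.8 shift [-0.  -1.1 -0.1] turn [ 0.001 -0.001  0.003] open 0.0052 grip 63.1 F [-5.3 -2.3 18.3] q [-0.93  0.8   0.36  1.59 -0.36  0.81 -0.27]
```

View pics/b4.png

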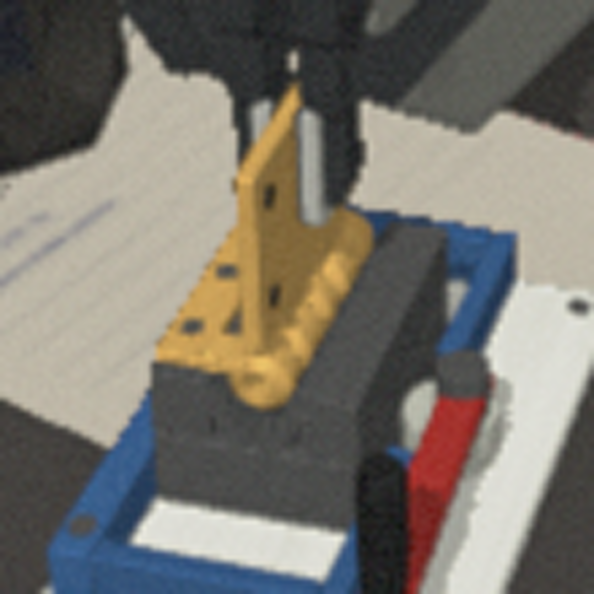

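The knuckles form one straight line from crop (262,380) to (355,230). The leaf is fully down: it stopped at the expected height, with 18 N upward. The lever is home and the plate is held upright, so I hand the job in.

```bash
python3 -c "
from plant import ticket
print(ticket.job_done())"
```

```text
the job is handed in; nothing more can be done
None
```

I handed the job in at about 10.7 s of the 50 s: the cam lever is home, and the brass leaf is fully down between the block's knuckles, held upright in the gripper. No verdict came back from the judge.

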